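Find the stamped soap tray and send it to dispatch

ROBOT

A 6-joint arm with a two-finger parallel gripper is mounted at the origin on the work surface. World frame = base frame: x ahead of the robot, y to its left, z up, the work surface at z = 0. Lengths are in mm, angles in degrees, forces in N, time in s.
With the tool pointing down it reaches from about 275 to 850 mm from the base axis. Payload 19 kg.
Tool frame: the origin (TCP) lies midway between the tips of the shut fingers; the grasp point (between the pads) lies 19 mm behind it; z points along the fingers, y is the line along which they close (so a half turn about z gives the same grasp; the last joint's range is limited). The gripper opens to 85 mm and grips with 20 to 120 N. Pads are 22 mm wide; open, the fingers measure 114 mm over their backs; the gripper's body (76 mm by 85 mm) begins 54 mm behind the grasp point. The pads swing forward as they close: fully open they stand 13 mm farther back than shut.
Start: joints at [-84.97, 8.623, 82.357, -0, 89.026, -7.678], TCP at [126.468, -560.889, 231.267] pointing down, gripper open.
Joint ranges: [-160.23, 160.23], [-39.13, 120.54], [6.94, 153.29], [-79.49, 259.48], [9.18, 160.14], [-161.06, 161.06]. Speed limits (degrees/s): [108.29, 108.29, 127.2, 172.46, 172.46, 172.46].

INTERFACE

Orientations are given as [roll, pitch, yaw] about the fixed x, y, z axes, in that order (R = Rz(yaw) Ry(pitch) Rx(roll)).
In Python, from workcell import r gives the robot as it stands.
- The arm moves only by the tool drive_tool, never from a script. Its argument "moves" is one flat list of numbers, 5 for each row, row after row: the shift along the tool's x, y, z in mm, then the turn about the tool's z in degrees, then the opening, from -1 (shut) to 1 (fully open). In form: [tx, ty, tz, roll, jaw, tx, ty, tz, roll, jaw, ...]. A call has 1 to 20 rows; each row shifts and turns the commanded pose from where the row before left it, along the tool's axes as they then stand; what a row does not reach is not made up. A row lasts 1/10 s, in which the tool goes at most 50 mm and 8.59 degrees, less where a joint would pass 70% of its speed; a pose out of reach is approached as far as the arm can. A call is refused whole if a number of a shift passes 50 or a number of a turn 8.59, either way. A call with a gripper value outside its range is refused whole. The fingers move at their own pace and stop on an object; "squeeze" is the grip in N (left out, the last holds). Time passes only in rows, so rows that do not move let the fingers close. It gives the time, the measured TCP pose, the force, the opening and the grip force at its end, in the units of the state.
- r.state(): the state, without advancing time (a new reading comes with each control period).
- r.grab_frame(name): name is "scene" or "top"; returns a dict with "frame" (400x640x3 uint8, blue, green, red), "fx", "fy", "cx", "cy" (pixels), "position" and "rotation" of the camera in the world. Camera axes: x right, y down, z forward; pixel columns grow to the right and rows downward; lengths in mm; the calibration is good to about 2 mm. A picture is of the moment at which its call begins. There is no depth.
- r.job_done(): hands the job in; it is judged then, once.
The state is a dict: "time": time; "joint_positions": joint angles; "joint_vel": joint speeds; "joint_torque": joint torques, N m; "tool_pos": TCP position; "ee_rot": TCP orientation; "ft_force": force on the tool from outside, world axes, zero at the start; "wrist_torque": the same for the moment, N m; "width": finger opening in mm; "grasp_force": force on a finger pad.
Only numpy, scipy, OpenCV 4.12 (cv2) and the standard library are available. Lean on these libraries where they do the work, as an engineer would, in place of code of your own. Each camera call takes 0.05 s, during which the arm holds its last target. There are 200 camera calls.

TASK

One of the two empty soap trays has a stamp (a ring with a cross) burnt into its underside. Without picking up either tray, tip each one up steeply towards the robot against the wooden bench stop to some 60 degrees, so that its underside shows, keep it so for about a second, and let it down again without dropping it: first the tray on the robot's left, then the one on its right. Then push the stamped tray away from the robot along the bench until its far edge lies on the dark steel dispatch strip, roughly square to it, and leave the other tray and everything else where they are.

Things in the scene. Friction and masses are not known exactly. Their poses are not given: they have to be found in the camera images.
- stop: Bench stop: a fixed low dark wooden batten lying across the bench on the robot's side of both trays, 580 mm long (its y), 25 mm wide, 8 mm high. Its origin is at bench level in the middle of the long face that looks to the trays; its x axis points away from the robot to the trays, square to that face, y to the robot's left. A tray pulled towards the robot butts against this face and tips over it.
- strip: Dispatch strip: a dark steel strip set flush in the bench top beyond the trays, 60 mm wide (its x), 620 mm long (its y), parallel to the stop. Nothing to bump into. Origin at the centre of its surface; x points away from the robot.
- tray_stamped: The tray with the stamp (ring with a cross, 98 mm across, mid-underside); which side it stands on changes. Open pale wooden tray, 180 mm deep (x), 180 wide (y), 60 high, walls and floor 9 mm thick, about 0.45 kg. Origin at the centre of the underside; x points away from the robot, z up when flat. It stands 2 to 17 mm off the stop. Let go at under 70 degrees of tilt, it falls back flat.
- tray_plain: The other tray, same in all but the stamp: its underside is bare. Same sizes, origin and axes.
- tray_stamped_near (a point): Middle of the lower edge, on the robot's side, of the stamped tray (90 mm from its origin along -x).
- tray_stamped_far (a point): Middle of the lower edge, on the side away from the robot, of the stamped tray (90 mm from its origin along +x).
- tray_plain_near (a point): Middle of the lower edge, on the robot's side, of the other tray.
- soap: Bystander: cream soap bar, 60 x 40 x 35 mm high, standing in the gap between the two trays. Origin at the centre of its underside.
- beaker: Bystander: empty glass beaker, 76 mm across, 90 mm high, on the robot's left of the trays. Origin at the centre of its underside.
- mallet: Bystander: wooden mallet lying on the robot's right of the trays; head 52 mm thick and 100 mm long along its y, handle 24 mm thick reaching 220 mm from the head centre along its -x. Origin under the centre of the head at bench level.

How it is judged (in metres and radians):
On the way, in this order (a step that is already met when the one before it is completed fails the run):
1. the tray on the robot's left is tipped up by 55 degrees or more, for 0.7 s, while the other lies flat (((y of tray_stamped in the frame of stop above 0 m and angle between tray_stamped's own z axis and vertical above 0.96 rad and angle between tray_plain's own z axis and vertical below 0.06 rad) or (y of tray_plain in the frame of stop above 0 m and angle between tray_plain's own z axis and vertical above 0.96 rad and angle between tray_stamped's own z axis and vertical below 0.06 rad))), for 0.7 s.
2. then the tray on the robot's right likewise, with the left one flat again (((y of tray_stamped in the frame of stop below 0 m and angle between tray_stamped's own z axis and vertical above 0.96 rad and angle between tray_plain's own z axis and vertical below 0.06 rad) or (y of tray_plain in the frame of stop below 0 m and angle between tray_plain's own z axis and vertical above 0.96 rad and angle between tray_stamped's own z axis and vertical below 0.06 rad))), for 0.7 s.
3. both trays lie flat again, the stamped one not yet at the strip (angle between each of tray_plain, tray_stamped's own z axis and vertical below 0.06 rad and x of tray_stamped_far in the frame of strip below -0.03 m), for 0.2 s.
At the end, for the whole second after the job is handed in: The middle of the stamped tray's far lower edge lies on the 60 mm wide strip (within 30 mm of its centre line), the tray within 12 degrees of square to it; both trays flat and at rest, the other tray within 60 mm of where it began (x of tray_stamped_far in the frame of strip between -0.03 and 0.03 m and y of tray_stamped_far in the frame of strip between -0.3 and 0.3 m and angle between the x axis of tray_stamped and the x axis of strip, either way round below 0.21 rad and angle between each of tray_stamped, tray_plain's own z axis and vertical below 0.05 rad and distance of tray_plain from where it was at the start of the episode below 0.06 m and linear speed of each of tray_stamped, tray_plain below 0.01 m/s); the robot touches nothing.
It fails at once if a tray is lifted: its robot-side lower edge rises more than 45 mm off the bench (height (world z) of any of tray_stamped_near, tray_plain_near above 0.045 m).
It fails at once if a tray is tipped right over (past 85 degrees) (angle between any of tray_stamped, tray_plain's own z axis and vertical above 1.48 rad).
It fails at once if a tray is dropped: it swings faster than 7 rad/s (its far edge falling freely from more than about 45 mm) (angular speed of any of tray_stamped, tray_plain above 7 rad/s).
It fails at once if the soap, beaker or mallet is moved more than 30 mm (distance of any of soap, beaker, mallet from where it was at the start of the episode above 0.03 m).
It also fails if it takes over 72 s, if anything falls off the work surface, if the arm or the gripper's body presses on something with over 40 N, if the wrist force passes 120 N, or if a joint passes its speed limit or range.

## Working session

There is one attempt and no reset: what is moved stays moved. The work goes in short steps, Python scripts to look and compute and a tool call to move; the robot and the scene stay as the last step left them, time stands still between calls to the robot, and variables do not carry over. Pictures are saved under pics/ and viewed, at most 10 in all, crops included, and the job is handed in when it is done.

Besides the shell and the picture viewer there is one more tool, called after ">>>" as name(argument=value, ...) on one line, values as JSON. drive_tool: Moves the arm, as the interface text tells. Its arguments: {"type":"object","properties":{"moves":{"type":"array","items":{"type":"number"}},"squeeze":{"type":"number"}},"required":["moves"]}

```bash
mkdir -p pics; python3 - <<'E'
from workcell import r
import cv2,numpy as np
for n in("top","scene"):
    f=r.grab_frame(n);cv2.imwrite(f"pics/{n}0.png",f["frame"])
    print(n,f["fx"],f["fy"],f["cx"],f["cy"],f["position"],np.round(f["rotation"],4).tolist())
print(r.state())
E
```

```text
top 389.7783446547942 389.7783446547942 317.0328584075716 185.93807844390676 [ 440.76084539  -12.79600269 1292.808351  ] [-172.4619, 1.2809, -90.2535]
scene 361.6493228148901 361.6493228148901 310.75085998356076 196.86255311779084 [ 991.93320422  482.63533616 1020.02796586] [-148.1356, 0.1747, 144.1702]
{'time': 0.1, 'joint_positions': array([-8.49709372e+01,  8.64772934e+00,  8.23864417e+01,  4.29959969e-04,
        8.90248047e+01, -7.67830907e+00]), 'joint_vel': array([-0.04063419, -0.05330318, -0.15544119, -0.01229731,  0.00477076,
        0.03225605]), 'joint_torque': array([ 6.05055757e-03, -7.14373970e+01, -5.71793425e+01,  2.30813521e-05,
        7.05217317e-03,  1.38048003e-05]), 'tool_pos': array([ 126.44274253, -560.72301605,  230.76450586]), 'ee_rot': array([-1.79941611e+02, -8.30583585e-03,  1.27073600e+01]), 'ft_force': array([-0.13379013,  0.51002687,  0.11857776]), 'wrist_torque': array([ 0.0278729 , -0.07041805, -0.01148379]), 'grasp_force': 0.0, 'width': 85.59234636188894}
```

View pics/top0.png

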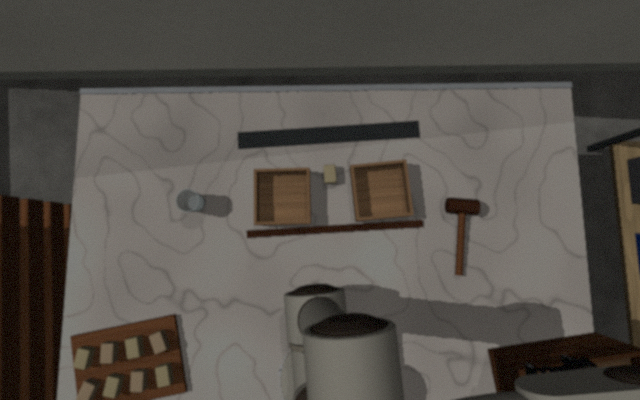

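View pics/scene0.png

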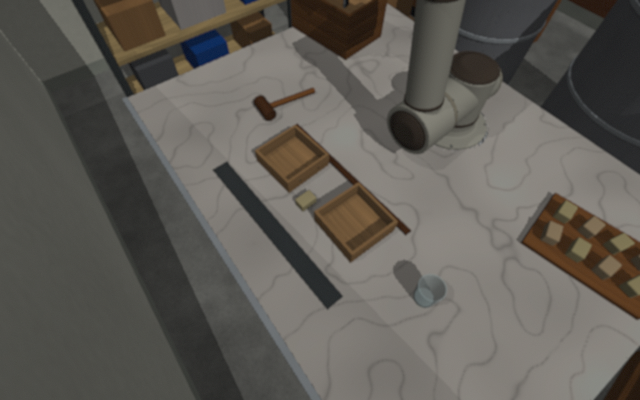

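The top view shows the left tray at cols 254–310, rows 168–227 and the right tray at cols 350–412, rows 160–222. The strip is at about row 134, the stop at about row 229, with the soap at (330,174), beaker (191,201) and mallet (462,207). I'll enlarge a crop to get corners.

```bash
cat > h.py <<'E'
import numpy as np,cv2
from scipy.spatial.transform import Rotation as R
from workcell import r
def cam(n):
    f=r.grab_frame(n); K=np.array([[f["fx"],0,f["cx"]],[0,f["fy"],f["cy"]],[0,0,1]])
    return f["frame"],K,np.array(f["position"]),R.from_euler('xyz',f["rotation"],degrees=True).as_matrix()
def back(c,u,v,z):
    _,K,p,M=c; d=M@np.linalg.solve(K,[u,v,1]); return p+d*(z-p[2])/d[2]
def proj(c,P):
    _,K,p,M=c; q=K@(M.T@(np.array(P)-p)); return q[:2]/q[2]
E
python3 - <<'E'
from h import *
c=cam("top");im=c[0][115:245,230:430]
im=cv2.convertScaleAbs(cv2.resize(im,None,fx=4,fy=4,interpolation=cv2.INTER_CUBIC),alpha=1.5)
for k in range(0,200,20):cv2.line(im,(k*4,0),(k*4,6),(0,0,255),1);cv2.putText(im,str(230+k),(k*4,18),0,.4,(0,0,255))
for k in range(5,130,20):cv2.line(im,(0,k*4),(6,k*4),(0,0,255),1);cv2.putText(im,str(115+k),(8,k*4+4),0,.4,(0,0,255))
cv2.imwrite("pics/crop1.png",im)
E
```

```text
(no output)
```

View pics/crop1.png

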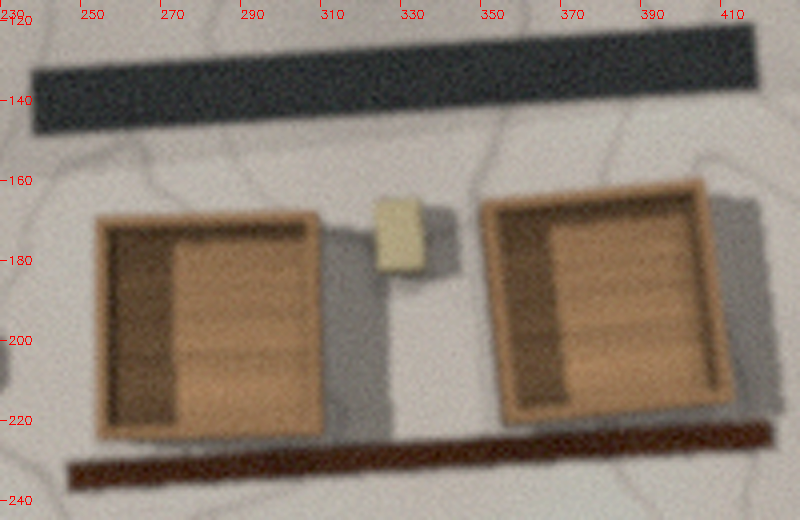

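The crop gives usable corners. Strip: (238,132.5)–(418,121.5)–(419.5,137)–(239,148.5). Stop tray-side edge: (247,231.5)–(423,220.5). Both tray rims are clear.

```bash
cat >> h.py <<'E'
def px(l,z,c): return np.array([back(c,230+a/4,115+b/4,z) for a,b in l])
E
python3 - <<'E'
from h import *
np.set_printoptions(suppress=True,precision=1)
c=cam("top")
print("strip",px([(33,70),(752,26),(758,88),(35,134)],0,c)[:,:2].tolist())
s=px([(68,463),(772,421)],8,c);d=s[0]-s[1];print("stop",s,np.linalg.norm(d),np.degrees(np.arctan2(-d[0],d[1])))
x=np.array([d[1],-d[0]])/np.hypot(d[0],d[1])
for l in([(97,218),(318,213),(323,432),(98,438)],[(482,203),(703,181),(732,402),(505,423)]):
    p=px(l,60,c)[:,:2];m=p.mean(0);e=p[0]+p[1]-p[2]-p[3]
    print("tray",m,np.degrees(np.arctan2(e[1],e[0])),np.linalg.norm(p-np.roll(p,1,0),axis=1),"off stop frame x",(p-s[0,:2])@x)
print("soap",px([(377,199),(421,199),(425,270),(377,272)],35,c))
E
```

```text
strip [[798.5771830814142, 284.3715754519821], [830.5363295190953, -329.09770553524237], [776.4293389248044, -332.0765056045082], [742.5697083959526, 281.4168642018409]]
stop [[ 464.   246.2    8. ]
 [ 495.3 -330.7    8. ]] 577.7542977078278 3.1074238038206587
tray [572.3 125.2] 1.2003516101593124 [176.4 178.1 175.2 178. ] off stop frame x [193.1 186.   10.9  16.7]
tray [ 588.6 -190. ] 5.175035034673706 [176.6 177.7 177.6 178.9] off stop frame x [185.9 192.6  15.2   9.4]
soap [[677.3  -9.4  35. ]
 [676.9 -45.4  35. ]
 [618.2 -48.   35. ]
 [616.9  -9.   35. ]]
```

>>> drive_tool(moves=[0,0,0,4.8,-1,0,0,0,4.8,-1,23.7,-36.8,5,0,-1,23.7,-36.8,5,0,-1,23.7,-36.8,5,0,-1,23.7,-36.8,5,0,-1,23.7,-36.8,5,0,-1,23.7,-36.8,5,0,-1,23.7,-36.8,5,0,-1,23.7,-36.8,5,0,-1,23.7,-36.8,5,0,-1,23.7,-36.8,5,0,-1,23.7,-36.8,5,0,-1,23.7,-36.8,5,0,-1,23.7,-36.8,5,0,-1,23.7,-36.8,5,0,-1,23.7,-36.8,5,0,-1,23.7,-36.8,5,0,-1,23.7,-36.8,5,0,-1,23.7,-36.8,5,0,-1])

```text
time: 2.2
tool_pos: [517.1, 125.6, 141.0]
ee_rot: [-180.0, -0.0, 3.1]
ft_force: [0.5, -0.4, 0.8]
width: 0.3
grasp_force: 0.0
```

>>> drive_tool(moves=[0,0,30,0,-1,0,0,30,0,-1,0,0,25,0,-1,0,0,14,0,-1,-4,0,0,0,-1,-4,0,0,0,-1,-4,0,0,0,-1,-4,0,0,0,-1,-4,0,0,0,-1,-4,0,0,0,-1,-4,0,0,0,-1,0,0,0,0,-1])

```text
time: 3.4
tool_pos: [489.5, 122.2, 43.6]
ee_rot: [-180.0, -0.2, 3.1]
ft_force: [8.3, 1.1, 6.1]
width: -0.1
grasp_force: 4.6
```

```bash
cat >> h.py <<'E'
def shot(name,u,v,w=200,h=150,n="scene"):
    c=cam(n);im=c[0][v:v+h,u:u+w]
    cv2.imwrite("pics/"+name,cv2.convertScaleAbs(cv2.resize(im,None,fx=800/w/1.34,fy=800/w/1.34,interpolation=cv2.INTER_CUBIC),alpha=1.5))
E
python3 -c "
from h import *
shot('a.png',240,110)"
```

```text
(no output)
```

View pics/a.png

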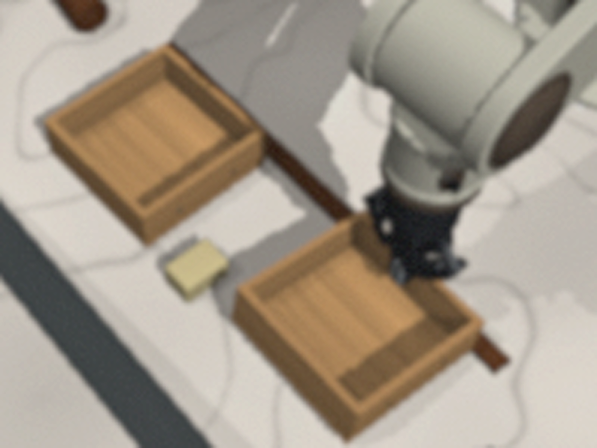

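Both trays are still flat; the left one is against the stop with the finger on its near wall, at about (410,265) in the crop. I'll follow the tipping arc now.

>>> drive_tool(moves=[-2,0,0,0,-1,-2,0,0,0,-1,-2,0,0,0,-1,-2,0,0,0,-1,-2,0,0,0,-1,-2,0,0.5,0,-1,-2,0,0.5,0,-1,-1.5,0,0.5,0,-1,-1.5,0,0.5,0,-1,-1.5,0,1,0,-1,-1.5,0,1,0,-1,-1.5,0,1,0,-1,0,0,0,0,-1])

```text
time: 4.75
tool_pos: [467.3, 121.0, 38.0]
ee_rot: [-180.0, -0.1, 3.1]
ft_force: [3.0, 0.1, 7.4]
width: 0.0
grasp_force: 3.7
```

```bash
python3 -c "
from h import *
shot('b.png',240,110)"
```

```text
(no output)
```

View pics/b.png

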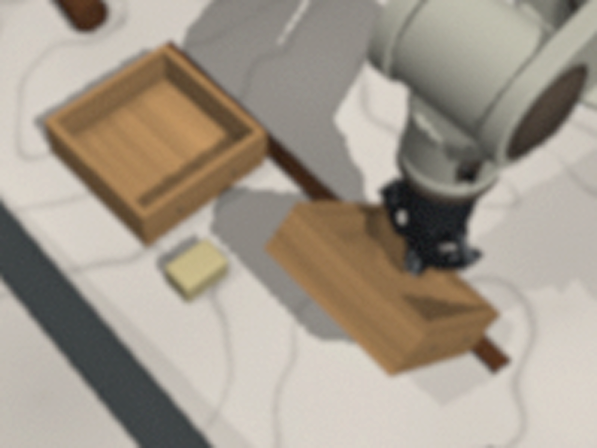

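The left tray is tipped: far lower edge (268,247)–(390,373), far rim (295,205)–(425,325), near rim right corner (497,315). I'll fit the tilt from these.

```bash
cat >> h.py <<'E'
from scipy.optimize import least_squares
def fit(pts,y0,u=240,v=110,s=800/200/1.34,n="scene"):
    c=cam(n);a=np.radians(3.1);X=np.array([np.cos(a),np.sin(a),0]);Y=np.array([-np.sin(a),np.cos(a),0]);Z=np.array([0,0,1])
    O=np.array([464.,246.2,0])
    def P(q,l,w,h):
        t,xe,ye,ze=q;C=np.cos(t);S=np.sin(t)
        return O+X*(xe+l*C-h*S)+Y*(ye+w)+Z*(ze+l*S+h*C)
    f=lambda q:np.concatenate([proj(c,P(q,*k))-(u+m[0]/s,v+m[1]/s) for k,m in pts]+[[q[3]*.03]])
    q=least_squares(f,[.8,8,y0,0]).x
    print("theta",np.degrees(q[0]),"edge",q[1:],"res",abs(f(q)).max())
E
python3 -c "
from h import *
fit([((180,-90,0),(390,373)),((180,90,0),(268,247)),((180,-90,60),(425,325)),((180,90,60),(295,205)),((0,-90,60),(497,315))],-120)
fit([((180,90,0),(390,373)),((180,-90,0),(268,247)),((180,90,60),(425,325)),((180,-90,60),(295,205)),((0,90,60),(497,315))],-120)"
```

```text
theta 25.810868994201364 edge [ -633.29519415  -512.24321001 -1194.04923071] res 40.68297426979541
theta 42.92996016995105 edge [  -1.90233671 -127.39693558  -28.33888495] res 1.0691992378297073
```

>>> drive_tool(moves=[-1,0,1,0,-1,-1,0,1.5,0,-1,-1,0,1.5,0,-1,-1,0,1.5,0,-1,-0.5,0,1.5,0,-1,0,0,1.5,0,-1,0,0,1.5,0,-1,0,0,0,0,-1])

```text
time: 5.7
tool_pos: [462.4, 120.8, 27.6]
ee_rot: [-180.0, -0.0, 3.1]
ft_force: [1.1, 0.1, 5.4]
width: 0.1
grasp_force: 2.8
```

```bash
python3 -c "
from h import *
shot('c.png',240,110)"
```

```text
(no output)
```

View pics/c.png

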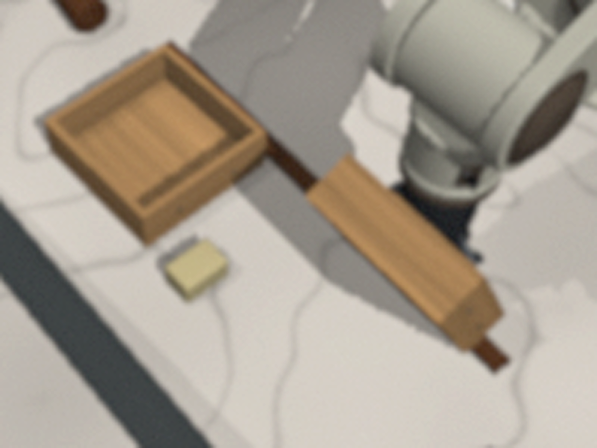

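The tray is now steeper: far lower edge (308,188)–(440,320), far rim (346,156)–(481,278), near corners (467,350) and (502,318).

```bash
sed -i 's/q\[3\]\*.03/q[3]*.2/' h.py; python3 -c "
from h import *
fit([((180,90,0),(390,373)),((180,-90,0),(268,247)),((180,90,60),(425,325)),((180,-90,60),(295,205)),((0,90,60),(497,315))],-120)
fit([((180,90,0),(440,320)),((180,-90,0),(308,188)),((180,90,60),(481,278)),((180,-90,60),(346,156)),((0,90,60),(502,318)),((0,90,0),(467,350))],-120)"
```

```text
theta 43.08417824808184 edge [  10.02921674 -119.4810548    -4.92337886] res 1.8922467333875943
theta 64.04287658534837 edge [  10.11167316 -119.40705922   -1.90411989] res 2.4545466764340063
```

>>> drive_tool(moves=[0,0,0.5,0,-1,0.5,0,0.5,0,-1,0,0,0.5,0,-1,0,0,0.5,0,-1,0,0,0,0,-1,0,0,0,0,-1,0,0,0,0,-1,0,0,0,0,-1])

```text
time: 6.65
tool_pos: [463.3, 120.8, 26.2]
ee_rot: [-180.0, -0.1, 3.1]
ft_force: [-2.3, 0.4, 14.4]
width: -0.3
grasp_force: 6.0
```

```bash
python3 -c "
from h import *
shot('d.png',325,150,100,90)
c=cam('scene');np.save('left.npy',c[0])"
```

```text
(no output)
```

View pics/d.png

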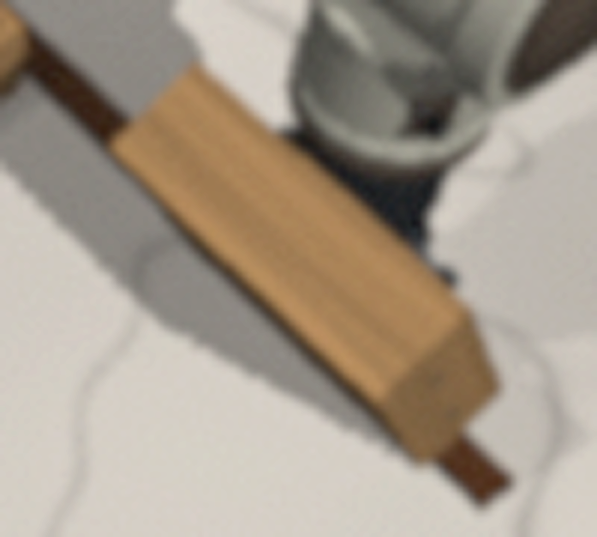

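```bash
cat >> h.py <<'E'
def prof(p0,p1,fn,k=12,u=325,v=150,s=800/100/1.34):
    im=np.mean([r.grab_frame("scene")["frame"].astype(np.float32) for _ in range(k)],0);np.save(fn,im)
    a=np.array([u+p0[0]/s,v+p0[1]/s]);b=np.array([u+p1[0]/s,v+p1[1]/s]);d=(b-a)/np.linalg.norm(b-a);n=np.array([-d[1],d[0]])
    t=np.linspace(.05,.95,19);o=np.arange(-4,4.1,.5)
    G=a+(b-a)*t[:,None,None]+n*o[None,:,None];G=G.astype(np.float32)
    for ch in(0,2):print(np.round(cv2.remap(im,G[...,0],G[...,1],1)[...,ch]).astype(int))
E
python3 -c "
from h import *
np.set_printoptions(linewidth=200)
prof((115,147),(420,462),'left.npy')
print(r.state()['tool_pos'],r.state()['time'])"
```

```text
[[ 57  57  58  58  59  59  58  56  53  51  50  57  66  74  79  83  86]
 [ 57  58  59  59  59  59  57  55  52  49  53  59  67  75  82  84  85]
 [ 58  59  60  60  61  60  59  56  52  49  51  57  66  75  81  85  86]
 [ 58  59  60  61  61  61  59  55  50  44  42  46  54  64  73  79  82]
 [ 59  60  61  61  61  61  59  54  48  42  38  38  47  57  67  73  78]
 [ 59  60  61  61  62  60  58  53  46  39  35  38  45  56  67  77  82]
 [ 59  60  62  62  62  60  57  51  44  39  37  41  52  64  74  80  85]
 [ 60  61  62  62  61  59  54  48  40  35  36  44  56  67  76  83  86]
 [ 60  61  62  62  61  58  53  45  38  34  36  45  57  68  78  83  86]
 [ 61  62  63  62  60  57  50  43  36  35  39  49  61  72  80  84  87]
 [ 62  63  63  63  61  56  50  43  37  32  41  52  64  73  81  86  87]
 [ 62  63  64  63  60  56  49  41  36  37  42  53  65  76  82  85  88]
 [ 62  63  64  63  59  54  47  39  34  35  43  54  65  75  82  86  87]
 [ 61  62  62  61  57  51  44  38  35  39  49  61  72  79  84  87  87]
 [ 62  62  62  59  55  49  41  34  35  41  50  62  73  81  84  86  87]
 [ 62  61  60  58  51  44  38  35  
[... 945 characters left out ...]
0  87  91  93]
 [119 121 122 122 117 108  98  83  68  55  57  63  72  81  88  92  94]
 [120 123 124 122 117 109  95  80  66  59  57  63  73  83  89  92  95]
 [120 122 123 121 115 105  91  76  61  54  56  63  74  82  89  93  94]
 [120 122 122 120 113 102  87  72  59  56  61  70  79  87  91  94  94]
 [120 121 120 115 108  95  80  66  57  56  60  71  80  88  91  93  94]
 [120 119 117 113 101  88  73  61  54  57  66  76  84  89  92  94  97]
 [ 87  87  87  84  80  73  65  57  58  62  70  79  87  94 101 108 118]
 [ 84  85  85  84  82  79  74  68  64  67  75  86  98 111 122 130 137]
 [ 84  85  86  86  86  85  83  80  79  83  92 104 117 129 136 140 141]]
[463.2936248  120.83529371  26.2309834 ] 7.35
```

The close view shows a thin dark sliver of underside below the far lower edge (115,147)–(383,400); the stamp can't be made out yet. I'll refit the tilt.

```bash
python3 -c "
from h import *
fit([((180,90,0),(383,400)),((180,-90,0),(115,147)),((180,90,60),(465,318)),((180,-90,60),(195,68)),((0,90,60),(497,388)),((0,90,0),(422,462))],-120,325,150,800/100/1.34)"
```

```text
theta 64.57886570198956 edge [   7.97849156 -118.35347239   -3.61750464] res 1.5259865683936198
```

>>> drive_tool(moves=[-0.5,0,0,0,-1,-0.5,0,0,0,-1,-0.5,0,0,0,-1,0,0,0.5,0,-1,0,0,0.5,0,-1,0,0,0,0,-1])

```text
time: 8.0
tool_pos: [463.0, 120.8, 26.0]
ee_rot: [-180.0, -0.2, 3.1]
ft_force: [2.1, -0.4, 18.8]
width: -0.2
grasp_force: 9.7
```

```bash
python3 -c "
from h import *
np.set_printoptions(linewidth=200)
prof((115,147),(420,462),'left.npy',4)"
```

```text
[[ 57  58  59  59  59  59  57  55  52  49  49  56  65  74  80  83  85]
 [ 57  58  59  60  60  60  58  54  51  49  54  60  69  76  82  85  86]
 [ 59  59  60  60  61  60  58  54  51  49  50  57  67  76  82  85  85]
 [ 59  60  61  61  61  60  56  50  44  39  39  45  56  66  75  80  83]
 [ 59  60  61  62  61  59  55  49  42  36  34  36  46  57  67  73  78]
 [ 60  61  61  61  61  58  54  48  40  32  30  36  45  57  67  77  83]
 [ 60  61  62  62  61  58  53  46  39  34  34  40  52  64  74  80  85]
 [ 60  61  62  62  60  57  52  44  37  33  35  44  56  67  76  83  86]
 [ 61  62  62  62  60  56  51  43  37  33  37  47  58  69  78  84  86]
 [ 61  62  63  61  59  55  48  40  34  34  39  50  61  73  80  84  87]
 [ 62  63  63  63  60  55  49  41  35  32  41  52  64  73  81  86  87]
 [ 62  63  63  60  56  50  42  34  31  35  42  53  65  76  82  86  88]
 [ 62  63  63  60  55  48  40  33  30  33  43  54  66  75  82  86  87]
 [ 63  62  61  58  53  45  37  32  31  38  49  61  72  80  85  87  87]
 [ 62  62  60  56  51  43  35  29  32  40  50  63  73  81  84  86  87]
 [ 63  61  59  56  49  42  35  33  
[... 899 characters left out ...]
123 120 116 108  94  78  64  56  54  60  70  80  87  91  94]
 [120 122 122 122 116 106  94  78  64  52  56  63  73  81  88  93  94]
 [121 122 122 117 109  97  81  66  55  52  54  63  74  83  89  93  95]
 [121 123 121 116 107  94  79  64  53  50  55  63  74  82  89  93  94]
 [122 122 119 113 102  88  72  60  52  52  60  70  79  87  91  94  94]
 [121 122 118 110  99  85  69  55  51  53  60  71  81  88  91  93  94]
 [123 120 116 110  96  82  67  57  52  56  66  76  84  89  94  97 102]
 [ 88  88  86  82  76  68  59  52  55  61  69  79  88  94 101 108 117]
 [ 84  84  84  84  81  76  70  64  61  65  74  86  98 111 122 130 137]
 [ 84  85  86  86  85  83  80  77  76  81  91 103 117 129 136 140 141]]
```

>>> drive_tool(moves=[0,0,-1,0,-1,0,0,-1,0,-1,0,0,-1.5,0,-1,0,0,-1.5,0,-1,0.5,0,-1.5,0,-1,1,0,-1.5,0,-1,1,0,-1.5,0,-1,1,0,-1.5,0,-1,1,0,-1,0,-1,1.5,0,-1,0,-1,1.5,0,-1,0,-1,1.5,0,-1,0,-1,1.5,0,-0.5,0,-1,1.5,0,-0.5,0,-1,2,0,-0.5,0,-1,2,0,-0.5,0,-1,2,0,0,0,-1,2,0,0,0,-1,2,0,0,0,-1,2,0,0,0,-1])

```text
time: 10.2
tool_pos: [486.4, 122.0, 41.9]
ee_rot: [-180.0, -0.1, 3.1]
ft_force: [5.3, 1.5, 7.4]
width: -0.2
grasp_force: 3.6
```

>>> drive_tool(moves=[2,0,0,0,-1,2,0,0,0,-1,2,0,0,0,-1,2,0,0,0,-1,2,0,0,0,-1,5,0,0,0,-1,5,0,0,0,-1,5,0,0,0,-1,0,0,-20,0,-1,0,0,-40,0,-1,0,0,-40,0,-1,0,0,0,0,-1])

```text
time: 11.4
tool_pos: [512.8, 123.6, 146.5]
ee_rot: [-180.0, -0.4, 3.1]
ft_force: [0.2, 0.0, -0.2]
width: 0.4
grasp_force: 0.0
```

>>> drive_tool(moves=[0,32,0,0,-1,0,36,0,0,-1,0,36,0,0,-1,0,36,0,0,-1,0,36,0,0,-1,0,36,0,0,-1,0,36,0,0,-1,0,36,0,0,-1,0,36,0,0,-1,0,0,30,0,-1,0,0,30,0,-1,0,0,25,0,-1,0,0,11,0,-1,-4,0,0,0,-1,-4,0,0,0,-1,-4,0,0,0,-1,-4,0,0,0,-1,-4,0,0,0,-1,-2,0,0,0,-1,0,0,0,0,-1])

```text
time: 13.4
tool_pos: [507.4, -197.7, 47.2]
ee_rot: [179.9, -0.3, 3.1]
ft_force: [10.8, 3.2, 3.1]
width: 0.1
grasp_force: 6.0
```

>>> drive_tool(moves=[-2,0,0,0,-1,-2,0,0,0,-1,-2,0,0,0,-1,-2,0,0,0,-1,-2,0,0,0,-1,-2,0,0,0,-1,-2,0,0.5,0,-1,-2,0,0.5,0,-1,-2,0,0.5,0,-1,-2,0,0.5,0,-1,-1.5,0,1,0,-1,-1.5,0,1,0,-1,-1.5,0,1,0,-1,-1.5,0,1,0,-1,-1.5,0,1.5,0,-1,-1,0,1.5,0,-1,-1,0,1.5,0,-1,-1,0,1.5,0,-1,0,0,1.5,0,-1,0,0,1.5,0,-1])

```text
time: 15.4
tool_pos: [475.9, -199.6, 31.9]
ee_rot: [179.9, -0.1, 3.1]
ft_force: [-0.8, 0.4, 9.9]
width: -0.3
grasp_force: 4.1
```

```bash
python3 -c "
from h import *
shot('e.png',245,90,100,90)"
```

```text
(no output)
```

View pics/e.png

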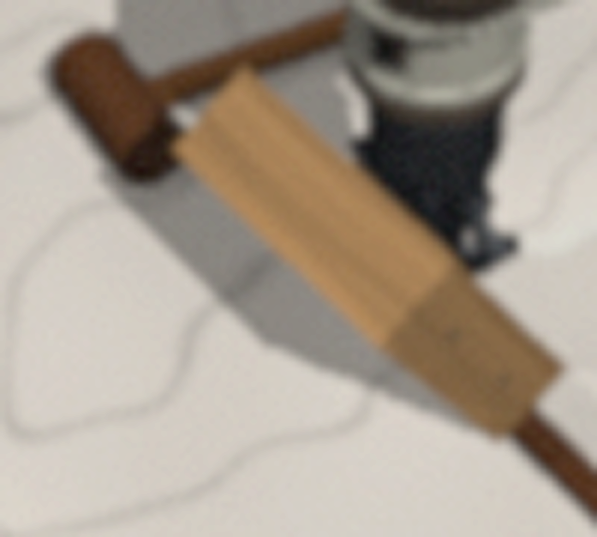

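The right tray is tipped: far lower edge (175,148)–(383,345), far rim (243,68)–(455,265), near corners (500,437) and (560,370).

```bash
python3 -c "
from h import *
fit([((180,90,0),(383,345)),((180,-90,0),(175,148)),((180,90,60),(455,265)),((180,-90,60),(243,68)),((0,90,60),(560,370)),((0,90,0),(500,437))],-440,245,90,800/100/1.34)"
```

```text
theta 60.2848191473984 edge [   9.79365939 -444.93796431   -2.01643579] res 1.2265024274095708
```

>>> drive_tool(moves=[0,0,1,0,-1,0,0,1,0,-1,0,0,1,0,-1,0,0,1,0,-1,0,0,1,0,-1,0,0,0,0,-1,0,0,0,0,-1,0,0,0,0,-1,0,0,0,0,-1])

```text
time: 16.4
tool_pos: [476.2, -199.7, 27.4]
ee_rot: [179.9, -0.2, 3.1]
ft_force: [-1.6, 0.8, 16.0]
width: -0.0
grasp_force: 7.8
```

```bash
python3 -c "
from h import *
np.set_printoptions(linewidth=200)
shot('f.png',245,90,100,90)
prof((185,140),(500,437),'right.npy',8,245,90)"
```

```text
[[ 54  55  58  62  67  70  72  73  73  73  73  73  73  72  72  71  71]
 [ 52  50  52  57  64  71  76  78  79  80  80  80  81  81  82  82  82]
 [ 53  49  46  51  60  69  76  81  85  85  85  85  84  84  84  84  84]
 [ 52  46  41  41  45  56  67  76  80  83  85  85  85  84  84  84  84]
 [ 55  47  39  34  37  43  53  64  73  80  83  85  85  85  85  85  85]
 [ 52  45  36  31  29  35  46  58  68  76  81  84  84  84  83  83  82]
 [ 52  44  36  27  23  24  28  38  50  60  69  75  79  81  81  81  82]
 [ 53  46  38  31  25  22  26  33  45  57  68  77  83  86  86  86  86]
 [ 54  48  39  30  23  20  23  31  43  55  68  77  83  86  88  88  87]
 [ 56  49  41  33  26  23  25  32  43  56  68  77  84  87  88  88  88]
 [ 55  49  41  32  27  22  23  30  40  53  65  76  82  86  88  88  88]
 [ 54  48  40  32  25  23  24  28  40  51  64  74  82  87  88  89  89]
 [ 47  41  36  29  25  22  21  29  38  49  61  73  81  85  89  89  89]
 [ 43  41  38  33  28  24  25  29  37  48  60  69  76  80  82  82  83]
 [ 45  45  42  39  35  31  28  31  39  50  62  72  80  85  87  89  92]
 [ 44  44  43  42  39  35  34  35  
[... 899 characters left out ...]
 80  64  51  43  41  45  54  66  76  84  91  93  94  95  94]
 [107  94  78  62  51  42  40  45  52  63  73  84  89  93  95  95  95]
 [106  93  77  63  49  42  41  43  52  62  73  82  89  94  95  96  96]
 [ 88  79  68  56  47  41  38  43  50  60  71  81  88  93  95  96  95]
 [ 83  78  72  63  54  46  44  44  50  59  69  77  83  87  88  89  89]
 [ 87  86  82  76  67  59  51  49  53  61  71  80  87  92  94  96  99]
 [ 85  84  83  80  75  68  61  56  58  65  74  83  89  93  96  99 105]
 [ 86  87  88  87  85  81  75  69  65  67  74  82  89  96 103 112 122]
 [ 85  86  87  88  87  85  82  78  73  72  77  88 101 114 125 135 140]
 [ 83  84  85  86  87  86  85  83  82  83  91 102 114 126 136 140 142]]
```

View pics/f.png

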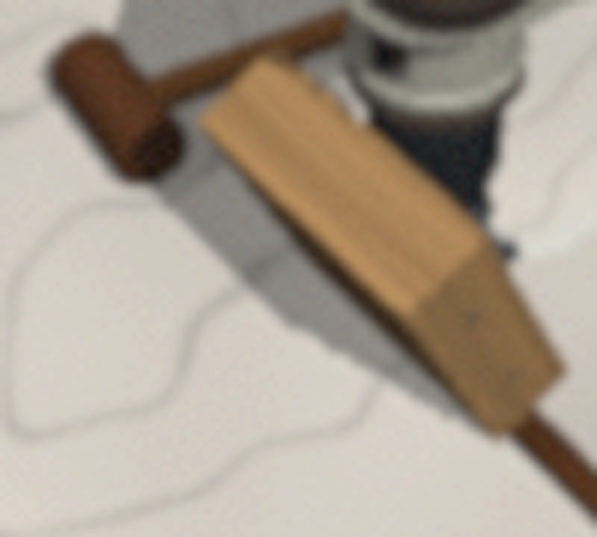

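The right tray tilted further: far lower edge (205,118)–(410,315), with a dark underside sliver below it that is still too thin to read.

```bash
python3 -c "
from h import *
fit([((180,90,0),(410,315)),((180,-90,0),(203,118)),((180,90,60),(487,243)),((180,-90,60),(262,55)),((0,90,60),(563,370)),((0,90,0),(500,437))],-440,245,90,800/100/1.34)"
```

```text
theta 66.21346237100086 edge [   8.93269671 -445.86888783   -2.60111358] res 1.9256384943032003
```

>>> drive_tool(moves=[0,0,0.5,0,-1,0,0,0.5,0,-1,0,0,0.5,0,-1,0,0,0.5,0,-1,0,0,0.5,0,-1,0,0,0,0,-1])

```text
time: 17.5
tool_pos: [477.3, -200.0, 26.4]
ee_rot: [179.8, -0.3, 3.1]
ft_force: [-3.7, 3.7, 36.4]
width: 0.3
grasp_force: 16.8
```

```bash
python3 -c "
from h import *
np.set_printoptions(linewidth=200)
prof((185,140),(500,437),'right2.npy',12,245,90)
im=np.load('right2.npy')
im=im[100:175,265:340]
im=cv2.resize(im,None,fx=8,fy=8,interpolation=cv2.INTER_CUBIC)
cv2.imwrite('pics/g.png',np.clip(im*3,0,255))"
```

```text
[[ 55  53  55  58  63  67  70  72  73  73  73  73  73  72  72  71  71]
 [ 54  51  51  54  60  68  75  78  79  79  80  80  81  81  82  82  82]
 [ 53  47  42  43  50  59  68  76  82  84  85  85  85  84  84  84  84]
 [ 54  48  42  39  40  50  60  70  77  81  84  85  85  85  85  84  84]
 [ 56  50  42  36  36  39  48  60  71  78  82  85  85  85  85  85  85]
 [ 56  50  42  34  28  28  36  45  57  68  76  81  83  84  84  83  82]
 [ 55  49  40  32  26  24  25  33  43  54  64  71  77  80  81  82  82]
 [ 55  49  41  33  26  22  22  25  33  44  56  67  76  82  85  86  86]
 [ 55  49  41  32  26  22  21  25  32  43  55  67  75  82  85  87  87]
 [ 56  49  41  34  26  22  21  25  34  45  57  68  78  83  86  88  88]
 [ 57  51  43  35  27  20  19  23  30  42  54  67  76  82  87  88  88]
 [ 56  50  42  34  26  22  22  24  35  46  60  70  79  86  88  89  89]
 [ 48  44  39  33  28  24  22  26  34  44  57  70  79  84  88  89  89]
 [ 44  42  39  35  30  26  25  26  33  43  55  65  73  79  81  82  83]
 [ 45  45  43  40  37  32  28  29  34  43  55  67  77  83  86  88  89]
 [ 45  44  44  42  40  36  33  31  
[... 1017 characters left out ...]
  94  95  95]
 [109  97  81  67  51  42  39  38  47  57  69  78  87  93  95  96  96]
 [ 93  84  75  63  53  45  39  42  47  55  67  78  86  91  95  96  96]
 [ 84  81  76  67  58  49  45  43  46  55  64  73  80  86  88  89  89]
 [ 88  87  83  78  71  62  53  49  50  56  65  75  84  90  93  95  96]
 [ 85  84  83  81  76  69  62  55  53  57  64  74  83  90  95  99 106]
 [ 86  87  87  87  86  82  76  69  63  61  65  72  82  92 101 112 123]
 [ 84  86  87  88  89  88  85  81  76  72  72  79  88  99 112 124 133]
 [ 83  84  85  86  87  87  86  85  83  82  88  97 110 122 134 139 142]][ WARN:0@9.967] global loadsave.cpp:1063 imwrite_ Unsupported depth image for selected encoder is fallbacked to CV_8U.
```

View pics/g.png

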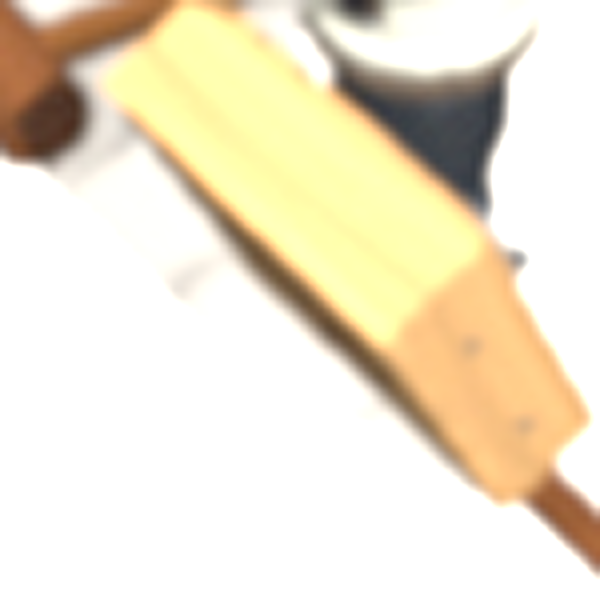

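My ten views are used up, so I'll work from numbers. The finger is dragging the wall downward, so I'll shift it outward along the wall.

>>> drive_tool(moves=[0,0,-0.5,0,-1,-0.5,0,-0.5,0,-1,-1,0,0,0,-1,-1,0,0,0,-1,0,0,0,0,-1])

```text
time: 18.6
tool_pos: [476.1, -200.1, 26.9]
ee_rot: [179.8, -0.5, 3.1]
ft_force: [15.0, 4.0, 15.5]
width: -0.3
grasp_force: 11.3
```

```bash
cat >> h.py <<'E'
def sl(k=6,fn='x.npy'):
    im=np.mean([r.grab_frame("scene")["frame"].astype(np.float32) for _ in range(k)],0);np.save(fn,im)
    return im
def und(im,th,xe,ye,ze=0,ls=(20,45,70,90,110,135,160),ch=1):
    c=cam("scene");a=np.radians(3.1);X=np.array([np.cos(a),np.sin(a),0]);Y=np.array([-np.sin(a),np.cos(a),0]);O=np.array([464.,246.2,0])
    C,S=np.cos(np.radians(th)),np.sin(np.radians(th))
    for l in ls:
        g=np.array([proj(c,O+X*(xe+l*C)+Y*(ye+w)+np.array([0,0,ze+l*S])) for w in range(-85,86,10)],np.float32)[None]
        print(l,np.round(g[0,[0,-1]]),np.round(cv2.remap(im,g[...,0],g[...,1],1)[0,:,ch]).astype(int))
E
python3 -c "
from h import *
np.set_printoptions(linewidth=200)
im=sl(6,'right3.npy')
for n in ('right2','right3'):und(np.load(n+'.npy'),68,12,-444,0)
"
```

```text
20 [[296. 133.]
 [326. 161.]] [49 47 47 49 49 47 47 51 51 51 50 51 52 53 52 57 63 72]
45 [[293. 129.]
 [324. 159.]] [48 41 36 36 36 36 36 33 37 38 37 38 41 43 43 48 53 61]
70 [[291. 126.]
 [322. 156.]] [49 39 36 31 30 31 31 30 29 28 30 32 32 37 41 43 52 57]
90 [[289. 124.]
 [320. 153.]] [48 45 40 37 33 32 34 33 33 32 31 32 34 34 41 46 51 58]
110 [[287. 121.]
 [319. 151.]] [53 50 50 47 45 42 41 43 42 42 42 43 42 44 43 48 54 58]
135 [[284. 117.]
 [316. 148.]] [66 61 62 64 65 64 64 60 61 61 59 61 63 62 61 55 56 61]
160 [[282. 114.]
 [314. 144.]] [79 79 77 77 79 81 82 81 81 78 80 79 79 80 82 81 76 64]
20 [[296. 133.]
 [326. 161.]] [51 47 47 49 49 48 51 52 52 53 51 51 51 52 53 56 61 71]
45 [[293. 129.]
 [324. 159.]] [49 44 36 34 35 36 36 36 39 39 37 38 41 41 42 45 52 59]
70 [[291. 126.]
 [322. 156.]] [51 42 35 32 28 27 28 29 30 30 31 30 32 35 38 40 48 56]
90 [[289. 124.]
 [320. 153.]] [50 43 38 32 31 29 28 26 28 29 29 31 30 32 36 43 47 54]
110 [[287. 121.]
 [319. 151.]] [50 46 41 39 36 34 35 35 31 33 33 34 36 35 38 42 50 54]
135 [[284. 117.]
 [316. 148.]] [60 54 52 50 50 51 50 51 52 50 47 48 47 49 49 45 51 57]
160 [[282. 114.]
 [314. 144.]] [75 74 68 67 68 68 69 70 71 71 73 68 69 66 67 68 64 61]
```

>>> drive_tool(moves=[-1,0,0,0,-1,-0.5,0,0,0,-1,-0.5,0,0,0,-1,0,0,0,0,-1])

```text
time: 19.4
tool_pos: [474.6, -200.4, 27.1]
ee_rot: [179.8, -0.5, 3.1]
ft_force: [18.9, 3.4, 16.1]
width: -0.0
grasp_force: 12.4
```

```bash
python3 -c "
from h import *
np.set_printoptions(linewidth=200)
im=sl(16,'right4.npy')
for ch in (0,1,2):und(im,70,13,-444,0,(30,45,60,75,90,105,120,135,150,165),ch)
"
```

```text
30 [[295. 131.]
 [325. 160.]] [47 38 35 35 36 36 38 39 38 39 40 38 39 38 38 42 44 47]
45 [[294. 129.]
 [324. 158.]] [42 35 28 26 26 26 24 26 28 27 26 29 30 30 30 32 37 41]
60 [[292. 127.]
 [323. 157.]] [42 30 25 22 21 20 20 19 20 20 20 21 24 25 26 28 33 38]
75 [[291. 125.]
 [322. 155.]] [37 32 23 19 20 19 18 19 19 19 19 19 20 23 25 29 34 39]
90 [[290. 123.]
 [321. 153.]] [36 30 24 20 20 22 20 19 21 21 20 20 21 23 26 31 35 40]
105 [[288. 121.]
 [320. 151.]] [33 29 28 25 23 24 26 24 25 25 24 23 25 25 28 33 37 40]
120 [[287. 119.]
 [318. 149.]] [40 35 32 33 32 32 33 34 33 34 31 31 31 31 31 34 39 43]
135 [[285. 116.]
 [317. 147.]] [46 45 41 42 43 41 42 44 45 44 44 41 41 41 40 38 40 43]
150 [[284. 114.]
 [316. 145.]] [54 52 53 51 52 53 51 52 53 54 54 54 52 52 52 51 44 44]
165 [[282. 112.]
 [315. 143.]] [57 57 59 59 58 58 59 59 59 60 60 61 61 59 60 59 57 47]
30 [[295. 131.]
 [325. 160.]] [52 45 43 42 43 42 43 45 44 46 46 45 46 45 46 51 55 62]
45 [[294. 129.]
 [324. 158.]] [48 41 35 35 34 33 31 33 35 34 33 36 39 39 39 43 51 59]
60 [[292. 127.]
 [323. 157.]] [49 36 33 31 30 29 29 27 28 28 29
[... 830 characters left out ...]
] [55 44 40 39 38 37 37 36 38 38 37 37 41 45 48 53 64 73]
75 [[291. 125.]
 [322. 155.]] [51 47 39 36 38 37 36 36 36 37 37 37 38 43 48 56 66 76]
90 [[290. 123.]
 [321. 153.]] [50 47 43 37 39 41 38 38 39 39 39 39 40 43 50 59 67 77]
105 [[288. 121.]
 [320. 151.]] [52 51 51 48 46 47 49 47 49 47 46 45 46 46 53 62 72 77]
120 [[287. 119.]
 [318. 149.]] [70 64 61 63 62 62 64 66 63 65 59 60 60 60 58 64 74 82]
135 [[285. 116.]
 [317. 147.]] [86 87 81 81 83 81 82 85 86 85 85 80 80 80 78 71 76 83]
150 [[284. 114.]
 [316. 145.]] [103 102 103 101 101 102 100 101 103 105 104 104 100 101 100  98  85  84]
165 [[282. 112.]
 [315. 143.]] [111 113 114 115 112 113 114 114 115 116 117 118 118 115 116 114 110  90]
```

```bash
python3 -c "
from h import *
np.set_printoptions(linewidth=200)
c=cam('scene');a=np.radians(3.1);X=np.array([np.cos(a),np.sin(a),0]);Y=np.array([-np.sin(a),np.cos(a),0]);O=np.array([464.,246.2,0])
P=lambda th,xe,ze,l,w:proj(c,O+X*(xe+l*np.cos(th))+Y*(-445.5+w)+np.array([0,0,ze+l*np.sin(th)]))
n=np.array([-.69,-.72])   # image dir across sliver (towards far face)
def edge(im,lev):
    p0=P(np.radians(70),13,0,75,0);s=np.arange(0,8,.1);g=(p0+n*s[:,None]).astype(np.float32)[None]
    v=cv2.remap(im,g[...,0],g[...,1],1)[0,:,2];return (p0+n*s[np.argmax(v>lev)])@n
for f in('right','right2','right3','right4'):
    e=edge(np.load(f+'.npy'),78)
    ths=np.radians(np.arange(60,78,.1));print(f,np.degrees(ths[np.argmin([abs(P(t,8.9,-2.6,180,0)@n-e) for t in ths])]))
"
```

```text
right 77.90000000000028
right2 77.90000000000028
right3 77.90000000000028
right4 77.90000000000028
```

```bash
python3 -c "
from h import *
np.set_printoptions(linewidth=200)
c=cam('scene');a=np.radians(3.1);X=np.array([np.cos(a),np.sin(a),0]);Y=np.array([-np.sin(a),np.cos(a),0]);O=np.array([464.,246.2,0])
P=lambda th,xe,ze,l,w,ye=-445.5:proj(c,O+X*(xe+l*np.cos(th))+Y*(ye+w)+np.array([0,0,ze+l*np.sin(th)]))
n=np.array([.69,-.72])
for f in('right','right2','right3','right4','left'):
    ye=-119 if f=='left' else -445.5
    im=np.load(f+'.npy')
    th=np.radians(70);p0=P(np.radians(66),8.9,-2.6,60,0,ye);s=np.arange(-8,12,.1);g=(p0+n*s[:,None]).astype(np.float32)[None]
    v=cv2.remap(im,g[...,0],g[...,1],1)[0,:,2];i=np.argmin(v);j=i+np.argmax(v[i:]>78);k=i-np.argmax(v[i::-1]>70)
    e=(p0+n*s[j])@n
    ths=np.radians(np.arange(58,80,.1));print(f,'theta',np.degrees(ths[np.argmin([abs(P(t,8.9,-2.6,180,0,ye)@n-e) for t in ths])]),'width px',s[j]-s[k],'min',v[i])
"
```

```text
right theta 66.10000000000011 width px 3.7999999999999865 min 41.52832
right2 theta 66.10000000000011 width px 4.199999999999985 min 36.630207
right3 theta 66.70000000000013 width px 4.699999999999983 min 38.39453
right4 theta 67.30000000000013 width px 5.1999999999999815 min 36.85742
left theta 64.7000000000001 width px 2.499999999999991 min 54.96875
```

>>> drive_tool(moves=[0,0,0.5,0,-1,0,0,0.5,0,-1,0,0,0.5,0,-1,-0.5,0,0.5,0,-1,-0.5,0,0.5,0,-1,0,0,0,0,-1])

```text
time: 21.05
tool_pos: [474.7, -200.6, 26.5]
ee_rot: [179.7, -0.7, 3.1]
ft_force: [14.0, 10.7, 44.5]
width: -0.1
grasp_force: 23.7
```

```bash
cat >> h.py <<'E'
def tilt(f,ye):
    c=cam('scene');a=np.radians(3.1);X=np.array([np.cos(a),np.sin(a),0]);Y=np.array([-np.sin(a),np.cos(a),0]);O=np.array([464.,246.2,0])
    P=lambda th,l,w:proj(c,O+X*(8.9+l*np.cos(th))+Y*(ye+w)+np.array([0,0,-2.6+l*np.sin(th)]))
    n=np.array([.69,-.72]);im=np.load(f)
    p0=P(np.radians(66),60,0);s=np.arange(-8,12,.1);g=(p0+n*s[:,None]).astype(np.float32)[None]
    v=cv2.remap(im,g[...,0],g[...,1],1)[0,:,2];i=np.argmin(v);j=i+np.argmax(v[i:]>78);k=i-np.argmax(v[i::-1]>70);e=(p0+n*s[j])@n
    ths=np.radians(np.arange(58,85,.1));th=ths[np.argmin([abs(P(t,180,0)@n-e) for t in ths])];print('theta',np.degrees(th),'width',s[j]-s[k])
    for ch in(1,2):
        for l in range(20,190,20):
            g=np.array([P(th,l,w) for w in range(-85,86,8)],np.float32)[None]
            print(l,np.round(cv2.remap(im,g[...,0],g[...,1],1)[0,:,ch]).astype(int))
E
python3 -c "
from h import *
np.set_printoptions(linewidth=200)
sl(12,'right5.npy');tilt('right5.npy',-445.5)
"
```

```text
theta 67.30000000000013 width 5.299999999999981
20 [44 42 40 41 41 40 40 42 43 43 43 43 45 45 45 44 45 45 51 53 59 65]
40 [45 41 36 35 34 33 33 32 33 34 34 35 33 36 38 39 39 39 43 47 53 59]
60 [50 40 36 34 33 31 29 29 29 28 28 29 29 30 29 34 35 37 36 44 47 55]
80 [51 44 39 31 29 30 30 28 27 27 28 27 26 26 28 28 30 34 37 40 46 53]
100 [52 47 39 37 30 27 29 31 30 27 28 29 29 27 27 28 30 30 35 39 44 49]
120 [55 48 42 41 35 35 31 30 33 33 31 31 31 32 31 30 31 33 34 38 43 50]
140 [62 55 48 45 41 41 40 40 39 38 40 39 37 37 39 38 37 38 39 39 42 48]
160 [66 62 62 54 52 50 49 50 51 52 51 51 52 52 49 49 49 47 48 50 48 49]
180 [80 75 71 68 69 64 63 64 62 63 65 66 67 66 68 65 63 64 62 62 64 63]
20 [51 50 48 48 48 47 47 49 50 49 50 50 51 52 52 52 53 53 60 64 73 79]
40 [51 48 44 44 42 42 41 41 41 42 41 43 41 44 46 47 48 48 54 59 66 75]
60 [56 47 43 41 41 39 38 37 37 37 37 37 37 38 38 42 44 46 46 56 62 71]
80 [57 51 46 39 37 39 40 37 36 36 37 36 35 35 37 37 39 44 47 51 60 69]
100 [57 54 47 45 39 36 37 40 38 36 37 38 38 37 36 37 39 40 45 50 57 64]
120 [61 55 49 49 43 45 41 39 42 43 41 40 41 42 41 40 40 42 43 48 55 64]
140 [70 64 57 55 52 52 51 52 51 50 52 50 49 48 50 48 48 49 49 50 54 62]
160 [77 75 76 68 66 65 63 64 66 67 67 66 67 66 63 63 63 61 62 64 61 62]
180 [96 92 88 88 89 83 82 83 80 82 84 86 86 86 88 83 82 83 80 80 82 82]
```

>>> drive_tool(moves=[0,0,-1,0,-1,0,0,-1,0,-1,0,0,-1,0,-1,0,0,-1,0,-1,0,0,-1.5,0,-1,0,0,-1.5,0,-1,0,0,-1.5,0,-1,0,0,-1.5,0,-1,0.5,0,-1.5,0,-1,1,0,-1.5,0,-1,1,0,-1.5,0,-1,1,0,-1.5,0,-1,1,0,-1.5,0,-1,1.5,0,-1,0,-1,1.5,0,-1,0,-1,1.5,0,-1,0,-1,1.5,0,-0.5,0,-1,1.5,0,-0.5,0,-1,2,0,-0.5,0,-1,2,0,0,0,-1])

```text
time: 23.7
tool_pos: [486.2, -198.5, 43.7]
ee_rot: [180.0, -0.0, 3.1]
ft_force: [3.6, 0.7, 8.4]
width: 0.0
grasp_force: 3.8
```

>>> drive_tool(moves=[2,0,0,0,-1,2,0,0,0,-1,2,0,0,0,-1,2,0,0,0,-1,2,0,0,0,-1,2,0,0,0,-1,2,0,0,0,-1,2,0,0,0,-1,2,0,0,0,-1,5,0,0,0,-1,5,0,0,0,-1,5,0,0,0,-1,0,0,-20,0,-1,0,0,-40,0,-1,0,0,-35,0,-1,0,0,0,0,-1])

```text
time: 25.3
tool_pos: [520.2, -197.4, 142.6]
ee_rot: [179.8, -0.2, 3.1]
ft_force: [0.5, -0.0, -1.2]
width: 0.0
grasp_force: 0.0
```

>>> drive_tool(moves=[0.4,-33,0,0,-1,1,-36,0,0,-1,1,-36,0,0,-1,1,-36,0,0,-1,1,-36,0,0,-1,1,-36,0,0,-1,1,-36,0,0,-1,1,-36,0,0,-1,1,-36,0,0,-1,0,0,30,0,-1,0,0,30,0,-1,0,0,22,0,-1,0,0,10,0,-1,-4,0,0,0,-1,-4,0,0,0,-1,-4,0,0,0,-1,-4,0,0,0,-1,-4,0,0,0,-1,-2,0,0,0,-1,0,0,0,0,-1])

```text
time: 27.3
tool_pos: [489.2, 123.2, 47.9]
ee_rot: [-180.0, -0.3, 3.1]
ft_force: [8.2, 0.7, 4.1]
width: 0.1
grasp_force: 4.0
```

>>> drive_tool(moves=[-2,0,0,0,-1,-2,0,0,0,-1,-2,0,0,0,-1,-2,0,0,0,-1,-2,0,0,0,-1,-2,0,0,0,-1,-2,0,0.5,0,-1,-2,0,0.5,0,-1,-2,0,0.5,0,-1,-2,0,0.5,0,-1,-1.5,0,1,0,-1,-1.5,0,1,0,-1,-1.5,0,1,0,-1,-1.5,0,1,0,-1,-1.5,0,1.5,0,-1,-1,0,1.5,0,-1,-1,0,1.5,0,-1,-1,0,1.5,0,-1,0,0,1.5,0,-1,0,0,1.5,0,-1])

```text
time: 29.3
tool_pos: [457.5, 121.5, 32.0]
ee_rot: [-180.0, -0.1, 3.1]
ft_force: [-0.5, -0.7, 6.1]
width: 0.2
grasp_force: 2.7
```

>>> drive_tool(moves=[0,0,1,0,-1,0,0,1,0,-1,0,0,1,0,-1,0,0,1,0,-1,-0.5,0,1,0,-1,-1,0,0,0,-1,-1,0,0,0,-1,-0.5,0,0,0,-1,0,0,0,0,-1])

```text
time: 30.2
tool_pos: [456.4, 121.5, 27.9]
ee_rot: [-180.0, -0.3, 3.1]
ft_force: [9.2, 0.5, 7.3]
width: -0.1
grasp_force: 6.1
```

```bash
python3 -c "
from h import *
np.set_printoptions(linewidth=200)
sl(16,'left2.npy');tilt('left2.npy',-119)
"
```

```text
theta 67.00000000000013 width 5.099999999999982
20 [55 53 58 57 57 58 58 57 56 55 55 54 53 55 54 53 57 57 55 55 59 67]
40 [55 45 44 48 46 47 48 48 46 46 46 45 44 44 45 45 45 47 45 44 46 53]
60 [59 44 37 38 40 39 39 40 39 38 39 38 37 37 39 38 37 39 40 38 38 43]
80 [56 47 38 33 34 35 34 35 35 35 35 35 34 34 33 34 34 34 34 35 35 42]
100 [46 46 39 33 33 33 32 32 33 33 33 33 33 33 33 32 33 33 33 33 34 41]
120 [34 38 37 35 34 34 33 33 33 34 34 34 34 34 34 34 33 33 33 34 34 39]
140 [34 36 37 38 38 38 38 38 39 37 38 37 37 38 38 39 38 38 37 36 36 39]
160 [43 45 44 44 46 48 49 49 49 49 46 47 45 46 47 49 48 49 50 46 46 45]
180 [59 57 59 58 58 60 62 63 62 64 63 60 62 59 60 62 64 63 64 64 59 61]
20 [60 58 63 62 62 63 63 62 62 61 61 60 58 61 60 59 62 62 60 60 64 75]
40 [60 51 51 54 53 53 54 54 53 53 53 52 51 52 52 52 52 54 52 51 53 63]
60 [63 51 45 46 47 46 47 48 46 46 47 46 46 45 47 46 45 46 47 46 46 53]
80 [61 53 45 41 42 43 43 43 43 43 43 43 43 43 42 43 43 42 43 43 44 53]
100 [53 52 46 41 41 41 41 41 41 42 42 42 42 42 42 41 42 42 42 42 43 53]
120 [42 47 45 43 43 43 42 43 42 42 42 42 43 43 43 42 41 42 42 42 42 50]
140 [45 46 47 47 48 49 48 48 50 47 48 47 46 48 49 50 48 48 47 45 46 49]
160 [57 58 57 57 59 62 63 62 63 64 59 60 58 58 60 62 62 62 64 59 59 57]
180 [78 74 76 75 75 77 79 82 80 83 81 77 80 76 77 80 83 81 82 82 77 78]
```

The left underside is evenly bare (33±1 throughout). The right one is darker and patterned over about 98 mm in the middle, so the right tray is the stamped one. I'll let the left tray down.

>>> drive_tool(moves=[0,0,-1,0,-1,0,0,-1,0,-1,0,0,-1.5,0,-1,0,0,-1.5,0,-1,0,0,-1.5,0,-1,0.5,0,-1.5,0,-1,1,0,-1.5,0,-1,1,0,-1.5,0,-1,1,0,-1.5,0,-1,1,0,-1.5,0,-1,1,0,-1.5,0,-1,1.5,0,-1,0,-1,1.5,0,-1,0,-1,1.5,0,-1,0,-1,1.5,0,-1,0,-1,1.5,0,-0.5,0,-1,2,0,-0.5,0,-1,2,0,0,0,-1,2,0,0,0,-1,2,0,0,0,-1])

```text
time: 33.05
tool_pos: [475.8, 122.5, 47.2]
ee_rot: [-180.0, -0.0, 3.1]
ft_force: [3.3, 0.9, 7.1]
width: -0.0
grasp_force: 3.1
```

>>> drive_tool(moves=[2,0,0,0,-1,2,0,0,0,-1,2,0,0,0,-1,2,0,0,0,-1,2,0,0,0,-1,2,0,0,0,-1,2,0,0,0,-1,5,0,0,0,-1,5,0,0,0,-1,5,0,0,0,-1,0,0,-20,0,-1,0,0,-35,0,-1,0,0,-35,0,-1,0,0,0,0,-1])

```text
time: 34.45
tool_pos: [506.0, 124.2, 141.1]
ee_rot: [-180.0, -0.3, 3.1]
ft_force: [1.4, 0.7, 0.1]
width: 0.3
grasp_force: 0.0
```

```bash
cat >> h.py <<'E'
def trays():
    c=cam("top");im=c[0].astype(int);m=((im[...,2]-im[...,0])>30)&(im[...,2]>75)
    m=cv2.morphologyEx(m.astype(np.uint8),cv2.MORPH_CLOSE,np.ones((9,9)));m[:100]=0;m[260:]=0
    cs,_=cv2.findContours(m,0,2)
    for k in cs:
        if cv2.contourArea(k)>1500:
            p=np.array([back(c,u,v,60)[:2]for u,v in k[:,0]],np.float32);b=cv2.minAreaRect(p);print(b)
E
python3 -c "
from h import *
trays()"
```

```text
((584.2205810546875, -193.33074951171875), (172.26644897460938, 179.511474609375), 2.9484822750091553)
((548.7633056640625, -950.4888305664062), (77.64373016357422, 357.3199768066406), 83.67089080810547)
```

>>> drive_tool(moves=[11.9,35.5,0,0,-1,11.9,35.5,0,0,-1,11.9,35.5,0,0,-1,11.9,35.5,0,0,-1,11.9,35.5,0,0,-1,11.9,35.5,0,0,-1,11.9,35.5,0,0,-1,11.9,35.5,0,0,-1,11.9,35.5,0,0,-1,0,0,35,0,-1,0,0,35,0,-1,0,0,30,0,-1,0,0,16,0,-1,4,0,0,0,-1,4,0,0,0,-1,4,0,0,0,-1,4,0,0,0,-1,4,0,0,0,-1,4,0,0,0,-1,0,0,0,0,-1])

```text
time: 36.5
tool_pos: [653.2, -187.9, 21.1]
ee_rot: [180.0, -0.0, 3.1]
ft_force: [0.8, 0.4, 3.3]
width: 0.4
grasp_force: 0.0
```

>>> drive_tool(moves=[5,0,0,0,-1,6,0,0,0,-1,6,0,0,0,-1,6,0,0,0,-1,6,0,0,0,-1,6,0,0,0,-1,6,0,0,0,-1,6,0,0,0,-1,6,0,0,0,-1,6,0,0,0,-1,6,0,0,0,-1,6,0,0,0,-1,6,0,0,0,-1,6,0,0,0,-1,6,0,0,0,-1,5,0,0,0,-1,3,0,0,0,-1,0,0,0,0,-1])

```text
time: 38.3
tool_pos: [749.8, -182.8, 21.1]
ee_rot: [180.0, -0.0, 3.1]
ft_force: [-0.7, -0.1, 3.1]
width: 0.4
grasp_force: 0.1
```

```bash
python3 -c "
from h import *
trays()"
```

```text
((562.5993041992188, 129.89649963378906), (178.97108459472656, 179.1345977783203), 3.3801610469818115)
((549.5556640625, -949.0394897460938), (80.69949340820312, 358.5757141113281), 83.67089080810547)
```

>>> drive_tool(moves=[5,0,0,0,-1,5,0,0,0,-1,5,0,0,0,-1,4,0,0,0,-1,3,0,0,0,-1,3,0,0,0,-1,1,0,0,0,-1,0,0,0,0,-1,-5,0,0,0,-1,-10,0,0,0,-1,-15,0,0,0,-1,0,0,-30,0,-1,0,0,-40,0,-1,0,0,-40,0,-1,-40,0,0,0,-1,-40,0,0,0,-1,-40,0,0,0,-1,-40,0,0,0,-1,0,0,0,0,-1])

```text
time: 40.25
tool_pos: [581.7, -191.4, 130.7]
ee_rot: [-180.0, 0.1, 3.0]
ft_force: [0.5, -0.6, -0.4]
width: 0.4
grasp_force: 0.0
```

>>> drive_tool(moves=[-40,0,0,0,-1,-40,0,0,0,-1,-40,20,-20,0,-1,-30,30,-20,0,-1,-20,30,-20,0,-1,-20,35,-10,0,-1,-20,35,0,0,-1,-20,35,0,0,-1,-20,35,0,0,-1,0,0,0,0,-1])

```text
time: 41.25
tool_pos: [346.1, -428.2, 200.3]
ee_rot: [180.0, 0.0, 2.9]
ft_force: [0.1, 0.4, 0.1]
width: -0.0
grasp_force: 0.0
```

```bash
python3 -c "
from h import *
trays()
c=cam('top')
for y in(-280,-190,-100):
  for x in range(740,860,4):
    u,v=proj(c,[x,y,0]);print(int(c[0][int(round(v)),int(round(u))].sum()),end=' ')
  print()
for b in r.state().items(): 
  if b[0] in('tool_pos','ft_force','time'):print(b)"
```

```text
((563.1842041015625, 129.7575225830078), (177.71142578125, 178.09036254882812), 3.2649903297424316)
((548.7633056640625, -950.4888305664062), (77.64373016357422, 357.3199768066406), 83.67089080810547)
((703.4852905273438, -186.74478149414062), (178.146484375, 180.13040161132812), 2.9725818634033203)
160 190 188 183 184 175 201 193 208 193 208 215 221 196 214 206 202 221 205 178 150 84 159 250 330 348 344 347 343 340 
224 219 221 231 218 209 221 216 212 204 139 117 124 105 92 134 171 179 153 118 98 145 226 299 350 353 338 333 344 346 
191 193 199 200 202 208 207 194 192 191 227 204 206 202 203 208 189 164 123 114 180 259 310 330 332 316 332 317 319 328 
('time', 41.35)
('tool_pos', array([ 347.75966271, -425.22660957,  200.40611028]))
('ft_force', array([ 0.219291  ,  0.84612172, -0.33793082]))
```

```bash
python3 -c "
from workcell import r
print(r.job_done())"
```

```text
the job is handed in; nothing more can be done
None
```

I tipped both trays to about 65° and let them down (left first, and the left once more to compare undersides), judged the right-hand one to be stamped from a thin sliver of underside (no clear view of the mark), and pushed it square onto the strip with its far edge about 2 mm off the centre line; the job was handed in at about 41 s, and no verdict came back.

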